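# Repack the flow-meter accessory tray

## Task

Put the airflow meter's accessories back in the blue tray, each lying in the nest shaped for it: the grey flow probe, the black rubber squeeze bulb, the nine-volt battery and the stopwatch. Set each one down into its nest, flat and fully in, without dropping it. The red-and-white marker pen and the black mains plug only look alike: leave them lying where they are.

Things in the scene. Friction and masses are not known exactly. Their poses are not given: they have to be found in the camera images.
- flow_probe: Grey flow probe with an orange-red band, a slim round stick lying on a grey-green 2 mm pad, 17 x 115 x 16 mm (x, y, z), 45 g. Thicker handle (16 mm) towards one end. Origin: centre of its underside; its y axis runs along it, z up. Grip across x.
- bulb: Black rubber squeeze bulb with a whitish valve, 44 x 95 x 42 mm, 55 g, stiff to the fingers. Lies on a grey-green 2 mm pad. Origin: centre of its underside; its y axis runs along it from one end to the other (the thick body lies at -28 to +48 mm, the thin whitish valve at the -y end), z up. Grip across x at the origin or up to 15 mm towards +y.
- battery: Nine-volt block battery, black with an orange end, lying flat on a 2 mm pad, 26 x 50 x 17 mm, 45 g. Origin: centre of its underside; y along its length, z up. Grip across x. Mind the oven behind the right-hand pad when travelling: its front is at x = 0.61 m, its handle at 0.57 m, from y = -0.13 m to the right, 0.33 m high.
- stopwatch: Black oval stopwatch with a grey display and small buttons on its rim, lying flat, face up, 63 x 58 x 17 mm (x, y, z), 55 g. Origin: centre of its underside, z up. Grip across y, 58 mm.
- marker: Red-and-white marker pen, 17 x 134 x 19 mm, not part of the kit: stays where it lies. Origin: centre of its underside, y along it.
- plug: Black moulded mains plug with two brass pins, 26 x 49 x 20 mm, not part of the kit: stays where it lies. Origin: centre of its underside, y along it.
- probe_nest: Dark grey insert, fixed on the blue tray (rim 9 mm), for the flow probe: 86 x 146 mm (x, y), yellow-floored long narrow pocket, 26 x 125 mm. Origin: centre of its underside, z=5 mm, z up. Pocket floor 5 mm, top 17 mm above the origin; walls lean out 5 mm. At floor level a 44 mm wide finger gap crosses the middle along x. Next insert: 87 mm off in x, so open fingers sparingly.
- bulb_nest: Dark grey insert, fixed on the blue tray (rim 9 mm), for the squeeze bulb: 86 x 146 mm (x, y), yellow-floored long wide pocket, 54 x 105 mm. Origin: centre of its underside, z=5 mm, z up. Pocket floor 5 mm, top 17 mm above the origin; walls lean out 5 mm. At floor level a 44 mm wide finger gap crosses the middle along x. Next insert: 87 mm off in x, so open fingers sparingly.
- battery_nest: Dark grey insert, fixed on the blue tray (rim 9 mm), for the battery: 86 x 86 mm (x, y), yellow-floored oblong pocket, 36 x 60 mm. Origin: centre of its underside, z=5 mm, z up. Pocket floor 5 mm, top 17 mm above the origin; walls lean out 5 mm. At floor level a 32 mm wide finger gap crosses the middle along x. Next insert: 87 mm off in x, so open fingers sparingly.
- stopwatch_nest: Dark grey insert, fixed on the blue tray (rim 9 mm), for the stopwatch: 86 x 86 mm (x, y), yellow-floored round pocket 72 mm across. Origin: centre of its underside, z=5 mm, z up. Pocket floor 5 mm, top 17 mm above the origin; walls lean out 5 mm. At floor level a 34 mm wide finger gap crosses the middle along x. Next insert: 87 mm off in x, so open fingers sparingly.
Mind the look-alikes: they are no part of the job. Leave any purple look-alike of the battery alone.

How it is judged (in metres and radians):
At the end, for the whole second after the job is handed in: Probe, bulb, battery and stopwatch each rest in their own nest: within 12 mm of its centre, at most 6 mm above the pocket floor, tilted under 0.15 rad, the first three within 0.25 rad of the nest's length (either way round). Marker and plug within 30 mm of their starting places (horizontal distance between flow_probe and probe_nest below 0.012 m and z of flow_probe in the frame of probe_nest below 0.011 m and linear speed of each of flow_probe, bulb, battery, stopwatch below 0.02 m/s and angle between the y axis of flow_probe and the y axis of probe_nest, either way round below 0.25 rad and angle between each of flow_probe, bulb's own y axis and vertical above 1.42 rad and horizontal distance between bulb and bulb_nest below 0.012 m and z of bulb in the frame of bulb_nest below 0.011 m and angle between the y axis of bulb and the y axis of bulb_nest, either way round below 0.25 rad and horizontal distance between battery and battery_nest below 0.012 m and z of battery in the frame of battery_nest below 0.011 m and angle between the y axis of battery and the y axis of battery_nest, either way round below 0.25 rad and angle between each of battery, stopwatch's own z axis and vertical below 0.15 rad and horizontal distance between stopwatch and stopwatch_nest below 0.012 m and z of stopwatch in the frame of stopwatch_nest below 0.011 m and distance of each of marker, plug from where it was at the start of the episode below 0.03 m); the robot touches nothing.
It fails at once if the marker or the plug is shifted by more than 30 mm (distance of any of marker, plug from where it was at the start of the episode above 0.03 m).
It fails at once if an accessory is dropped (falls free of the fingers faster than 1 m/s, about 5 cm) ((linear speed of flow_probe above 1 m/s and contact force between the fingers and flow_probe below 0.1 N) or (linear speed of bulb above 1 m/s and contact force between the fingers and bulb below 0.1 N) or (linear speed of battery above 1 m/s and contact force between the fingers and battery below 0.1 N) or (linear speed of stopwatch above 1 m/s and contact force between the fingers and stopwatch below 0.1 N)).
It also fails if it takes over 128 s, if anything falls off the work surface, if the arm or the gripper's body presses on something with over 40 N, if the wrist force passes 120 N, or if a joint passes its speed limit or range.

## Robot

A 6-joint arm with a two-finger parallel gripper is mounted at the origin on a cart in front of the work surface, level with it; the furniture and walls round the work are solid. World frame = base frame: x ahead of the robot, y to its left, z up, the work surface at z = 0. Lengths are in m, angles in degrees, forces in N, time in s.
With the tool pointing down it reaches from about 0.25 to 0.725 m from the base axis. Payload 9.7 kg.
Tool frame: the origin (TCP) lies midway between the tips of the shut fingers; the grasp point (between the pads) lies 19 mm behind it; z points along the fingers, y is the line along which they close (so a half turn about z gives the same grasp; the last joint's range is limited). The gripper opens to 85 mm and grips with 20 to 120 N. Pads are 22 mm wide; open, the fingers measure 114 mm over their backs; the gripper's body (76 mm by 85 mm) begins 54 mm behind the grasp point. The pads swing forward as they close: fully open they stand 13 mm farther back than shut.
Start: joints at [-69.385, 4.979, 10.078, 95.1, 0, 90], TCP at [0.194, -0.515, 0.231] pointing down, gripper open.
Joint ranges: [-179.16, 179.16], [-48.56, 103.87], [-65.8, 70.77], [-126.05, 130.52], [-82.76, 87.17], [-180, 180]. Speed limits (degrees/s): [127.2, 127.2, 147.25, 180, 180, 180].

## Interface

Orientations are given as [roll, pitch, yaw] about the fixed x, y, z axes, in that order (R = Rz(yaw) Ry(pitch) Rx(roll)).
In Python, from workcell import * gives the robot as it stands.
- The arm moves only by the tool servo_tool, never from a script. Its argument "moves" is a list of rows, each a list of 4 numbers: the shift along the world's x, y, z in shares of 750 mm (1.0 is 750 mm), then the turn about the world's z in normalised numbers (1 is pi rad). A call has 1 to 20 rows; each row is the pose to reach, as a shift and turn from the pose commanded when the call began; what a row does not reach only later rows make up. A row lasts 1/12 s, in which the tool goes at most 41.7 mm and 7.16 degrees, less where a joint would pass 70% of its speed; a pose out of reach is approached as far as the arm can. No shift or turn number may pass 1 either way. A call with a gripper value outside its range is refused whole. "claw" is the closure, from 0 (fully open) to 1 (shut), set as the call begins (left out, the last holds). The fingers move at their own pace and stop on an object; "force" is the grip in N (left out, the last holds). Time passes only in rows, so rows that repeat a pose let the fingers close. It gives the time, the measured TCP pose, the force, the opening and the grip force at its end, in the units of the state.
- get_obs(): the state, without advancing time (a new reading comes with each control period).
- camera(name): name is "scene" or "top" or "wrist"; returns the picture (400x640x3 uint8, red, green, blue); there is no depth.
- get_calibration(name): a dict with "fx", "fy", "cx", "cy" (pixels), "rvec" (rotation vector, rad) and "tvec" (3), from world to camera coordinates, as OpenCV has them; the wrist camera has in their place "tool_from_camera" (4x4, takes a point from camera to tool coordinates, whose origin is the TCP and whose axes are the flange's). Camera axes: x right, y down, z forward; pixel columns grow to the right and rows downward; lengths in m; the calibration is good to about 2 mm. The wrist camera is an equidistant fisheye: a pixel r from the principal point sees the ray r / f radians off the axis. A picture is of the moment at which its call begins: read the wrist's pose just before it. get_calibration takes no time and is no camera call.
- job_done(): hands the job in; it is judged then, once.
The state is a dict: "time": time; "q": joint angles; "qd": joint speeds; "joint_efforts": joint torques, N m; "ee_pos": TCP position; "tcp_rot": TCP orientation; "wrist_force": force on the tool from outside, world axes, zero at the start; "torque": the same for the moment, N m; "opening": finger opening in m; "grasp_force": force on a finger pad.
Only numpy, scipy, OpenCV 4.12 (cv2) and the standard library are available. Lean on these libraries where they do the work, as an engineer would, in place of code of your own. Each camera call takes 0.05 s, during which the arm holds its last target. There are 200 camera calls.

## Working session

There is one attempt and no reset: what is moved stays moved. The work goes in short steps, Python scripts to look and compute and a tool call to move; the robot and the scene stay as the last step left them, time stands still between calls to the robot, and variables do not carry over. Pictures are saved under pics/ and viewed, at most 14 in all, crops included, and the job is handed in when it is done.

Besides the shell and the picture viewer there is one more tool, called after "Call:" as name(argument=value, ...), one argument or row to a line, values as JSON. servo_tool: Moves the arm, as the interface text tells. Its arguments: {"type":"object","properties":{"moves":{"type":"array","items":{"type":"array","items":{"type":"number"}}},"claw":{"type":"number"},"force":{"type":"number"}},"required":["moves"]}

```bash
mkdir -p pics; ls; cat > h.py <<'E'
from workcell import *
import numpy as np, cv2
def ray(name,u,v,z):
    c=get_calibration(name);R=cv2.Rodrigues(np.array(c["rvec"],float))[0];t=np.array(c["tvec"],float).ravel()
    d=R.T@np.array([(u-c["cx"])/c["fx"],(v-c["cy"])/c["fy"],1]);o=-R.T@t
    return o+d*(z-o[2])/d[2]
def proj(name,P):
    c=get_calibration(name);K=np.array([[c["fx"],0,c["cx"]],[0,c["fy"],c["cy"]],[0,0,1.]])
    return cv2.projectPoints(np.array(P,float).reshape(-1,1,3),np.array(c["rvec"],float),np.array(c["tvec"],float),K,None)[0].reshape(-1,2)
def save(n,im): cv2.imwrite(f"pics/{n}.png",im[:,:,::-1])
E
python3 - <<'E'
from h import *
t=camera("top");s=camera("scene");np.save("top0.npy",t);np.save("scene0.npy",s)
save("top0",t);save("scene0",s)
for n in("top","scene"):
    c=get_calibration(n);R=cv2.Rodrigues(np.array(c["rvec"],float))[0];print(n,c["fx"],-R.T@np.array(c["tvec"]).ravel())
print(get_obs())
E
```

```text
pics
top 414.0599726303764 [0.26563911 0.04210336 1.23298874]
scene 400.8839561568854 [-0.06939358  0.75058657  0.83129591]
{'time': 0.1, 'q': array([-6.93834734e+01,  5.00897762e+00,  1.00386994e+01,  9.50990045e+01,
        2.71566749e-04,  9.00006795e+01]), 'qd': array([ 0.01933458, -0.09687195,  0.06582299, -0.00627679, -0.06602722,
       -0.12117267]), 'joint_efforts': array([-9.59255121e-04, -5.21561086e+01,  4.65654337e+01,  1.61043619e-02,
       -5.02758940e-05, -3.12117734e-06]), 'ee_pos': array([ 0.1935915 , -0.51458727,  0.23064145]), 'tcp_rot': array([-1.79930717e+02, -2.70744853e-04,  2.06158467e+01]), 'wrist_force': array([ 0.43065929, -0.36484673,  0.63734532]), 'torque': array([0.03355447, 0.00901096, 0.031702  ]), 'grasp_force': 0.0, 'opening': 0.08556800049422769}
```

```bash
sleep 1
```

```text
(no output)
```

View pics/top0.png

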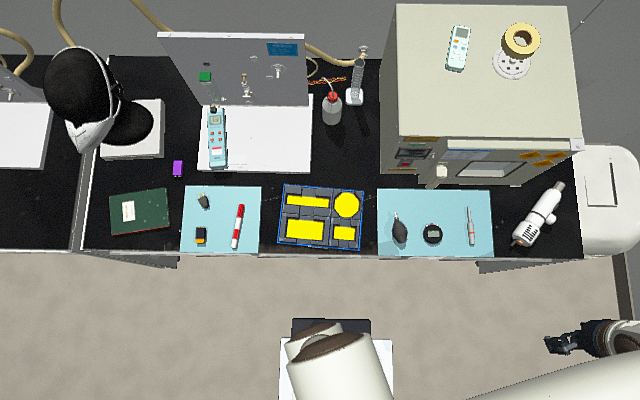

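View pics/scene0.png

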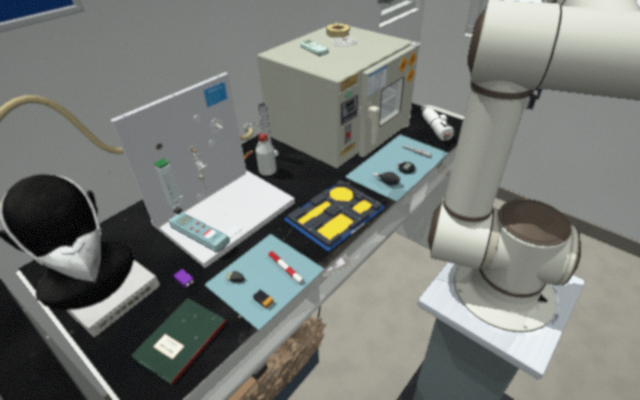

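The top view shows the purple block at (178,169), and no other look-alikes apart from the ones on the pads.
- **Battery:** candidates are (200,235) black with an orange end, (204,201) the plug, and (178,169) the purple block. I choose (200,235).
- **Probe:** candidates are (471,226) grey stick and (238,226) red-white marker. I choose (471,226).
- **Bulb:** (399,229).
- **Stopwatch:** (432,234).
- **Nests:** probe (308,202), bulb (305,230), stopwatch (347,204), battery (344,233).

```bash
python3 - <<'E'
from h import *
t=np.load("top0.npy")
a=cv2.resize(t[185:255,182:262],None,fx=5,fy=5,interpolation=cv2.INTER_CUBIC)
b=cv2.resize(t[185:255,375:495],None,fx=5,fy=5,interpolation=cv2.INTER_CUBIC)
im=np.zeros((700,600,3),np.uint8);im=np.vstack([np.hstack([a,np.zeros((350,200,3),np.uint8)]),b]);im=cv2.resize(im,(500,583));save("crop0",im)
hsv=cv2.cvtColor(t,cv2.COLOR_RGB2HSV)
# nests, yellow
def comps(m,r,z,name):
    x0,x1,y0,y1=r;mm=np.zeros(m.shape,np.uint8);mm[y0:y1,x0:x1]=m[y0:y1,x0:x1]
    n,l,s,c=cv2.connectedComponentsWithStats(mm)
    for i in range(1,n):
        if s[i,4]<25: continue
        vs,us=np.where(l==i);P=np.array([ray("top",u,v,z)[:2] for u,v in zip(us,vs)])
        (cx,cy),(w,h),ang=cv2.minAreaRect((P*1000).astype(np.float32))
        ev,V=np.linalg.eigh(np.cov(P.T));d=V[:,1]
        print(name,c[i].round(1),s[i,4],"mean",P.mean(0).round(4),"rect",round(cx,1),round(cy,1),round(w,1),round(h,1),"axis deg from +y(ccw)",np.degrees(np.arctan2(-d[0],d[1])).round(1))
H,S,V=[hsv[...,k].astype(int) for k in range(3)]
comps((abs(H-30)<6)&(S>180)&(V>120),(278,364,184,252),.010,"nest")
pad=(abs(H-94)<8)&(S>40)&(V>130)
print(hsv[240,260-20],hsv[195,385])
comps(~pad,(184,259,190,249),.01,"L")
comps(~pad,(380,490,193,252),.01,"R")
E
```

```text
nest [346.1 204.5] 472 mean [ 0.5384 -0.0248] rect 538.4 -24.5 71.3 72.8 axis deg from +y(ccw) 67.3
nest [307.2 200.8] 356 mean [0.5479 0.0932] rect 548.1 92.7 125.6 27.4 axis deg from +y(ccw) -4.4
nest [304.4 229.1] 644 mean [0.461  0.0996] rect 461.1 99.6 105.7 55.2 axis deg from +y(ccw) -4.9
nest [343.7 232.8] 252 mean [ 0.4518 -0.0177] rect 452.0 -18.1 60.7 37.5 axis deg from +y(ccw) -4.6
[ 92  58 230] [ 93  61 227]
L [203.4 200.9] 123 mean [0.5432 0.4081] rect 543.4 408.2 57.0 26.6 axis deg from +y(ccw) 121.9
L [237.5 226.1] 305 mean [0.4673 0.3002] rect 468.2 299.7 21.4 136.0 axis deg from +y(ccw) 82.8
L [200.5 234.9] 189 mean [0.439  0.4088] rect 440.2 409.0 52.3 32.8 axis deg from +y(ccw) 95.6
R [470.1 227.9] 195 mean [ 0.4722 -0.3952] rect 479.9 -394.7 118.3 19.6 axis deg from +y(ccw) 92.9
R [398.7 230.2] 311 mean [ 0.4621 -0.182 ] rect 471.8 -184.4 44.7 96.6 axis deg from +y(ccw) 101.0Traceback (most recent call last):
  File "<stdin>", line 22, in <module>
  File "<stdin>", line 13, in comps
  File "h.py", line 4, in ray
    c=get_calibration(name);R=cv2.Rodrigues(np.array(c["rvec"],float))[0];t=np.array(c["tvec"],float).ravel()
ValueError: time passes only in moves, steps and waits
```

View pics/crop0.png

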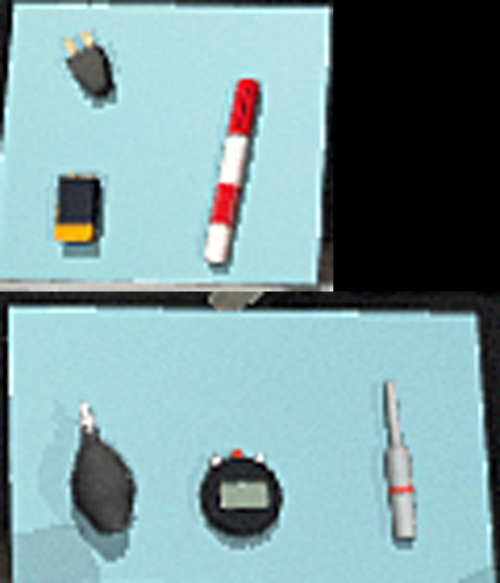

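The crop confirms the choices: battery with the orange end towards me, plug above it, marker striped. On the right, the bulb's valve points ahead, the stopwatch's buttons point ahead, and the probe's handle points towards the robot. I'll cache the calibration and refine the rest from the wrist camera.

```bash
sed -i 's/^def ray/import functools\nget_calibration=functools.lru_cache(get_calibration)\ndef ray/' h.py; cat >> h.py <<'E'
from scipy.spatial.transform import Rotation as Ro
def wrays(o,us,vs,z):
    "wrist pixels -> world points on plane z, given the state o"
    c=get_calibration("wrist");T=np.array(c["tool_from_camera"])
    a=(np.asarray(us,float)-c["cx"])/c["fx"];b=(np.asarray(vs,float)-c["cy"])/c["fy"];r=np.hypot(a,b)+1e-9
    d=np.stack([a/r*np.sin(r),b/r*np.sin(r),np.cos(r)])
    Rw=Ro.from_euler("xyz",o["tcp_rot"],degrees=True).as_matrix()
    d=Rw@T[:3,:3]@d;p=o["ee_pos"]+Rw@T[:3,3]
    return (p[:,None]+d*(z-p[2])/d[2]).T
def shape(P):
    (cx,cy),wh,_=cv2.minAreaRect((P[:,:2]*1000).astype(np.float32))
    ev,V=np.linalg.eigh(np.cov(P[:,:2].T));d=V[:,1];yaw=(np.degrees(np.arctan2(-d[0],d[1]))+90)%180-90
    return f"rect {cx:.1f} {cy:.1f} size {min(wh):.0f} {max(wh):.0f} mean {P[:,0].mean()*1e3:.1f} {P[:,1].mean()*1e3:.1f} yaw {yaw:.1f}"
def pcomps(m,f,zs,amin=30,amax=1e9):
    n,l,s,c=cv2.connectedComponentsWithStats(m.astype(np.uint8))
    for i in range(1,n):
        if not amin<s[i,4]<amax: continue
        vs,us=np.where(l==i)
        print("px",c[i].round(),"area",s[i,4],*[f"| z{z} "+shape(f(us,vs,z)) for z in zs])
E
python3 - <<'E'
from h import *
t=np.load("top0.npy");hsv=cv2.cvtColor(t,cv2.COLOR_RGB2HSV).astype(int);H,S,V=hsv[...,0],hsv[...,1],hsv[...,2]
pad=(abs(H-94)<8)&(S>40)&(V>130)
m=~pad; q=np.zeros_like(m);q[193:249,380:490]=m[193:249,380:490];
pcomps(q,lambda u,v,z:np.array([ray("top",a,b,z) for a,b in zip(u,v)]),(.01,.023))
c=get_calibration("wrist");print(c["fx"],c["cx"],c["cy"],np.array(c["tool_from_camera"]).round(3))
E
```

```text
px [470. 228.] area 195 | z0.01 rect 479.9 -394.7 size 20 118 mean 472.2 -395.2 yaw -87.1 | z0.023 rect 477.6 -390.1 size 19 117 mean 470.0 -390.5 yaw -87.1
px [399. 230.] area 311 | z0.01 rect 471.8 -184.4 size 45 97 mean 462.1 -182.0 yaw -79.0 | z0.023 rect 469.6 -182.0 size 44 96 mean 460.0 -179.6 yaw -79.0
px [432. 234.] area 334 | z0.01 rect 453.6 -282.3 size 57 63 mean 453.2 -281.5 yaw 88.0 | z0.023 rect 451.6 -278.8 size 56 63 mean 451.2 -278.0 yaw 88.0
309.70691628693146 321.72742397314977 202.38674831781861 [[ 0.001 -0.961 -0.278  0.071]
 [ 1.     0.001 -0.     0.   ]
 [ 0.    -0.278  0.961 -0.143]
 [ 0.     0.     0.     1.   ]]
```

The rows are not in the units I measure in: shifts go in shares of 750 mm and turns go in shares of pi rad. I convert before sending: 24 cm / 75 = 0.32, 23 cm / 75 = 0.3067, -0.36 rad / 3.1416 = -0.1146.

Call:
servo_tool(
  moves=[
    [0.32, 0.3067, -0.04, -0.1146],
    [0.32, 0.3067, -0.04, -0.1146],
    [0.32, 0.3067, -0.04, -0.1146],
    [0.32, 0.3067, -0.04, -0.1146],
    [0.32, 0.3067, -0.04, -0.1146],
    [0.32, 0.3067, -0.04, -0.1146],
    [0.32, 0.3067, -0.04, -0.1146],
    [0.32, 0.3067, -0.04, -0.1146],
    [0.32, 0.3067, -0.04, -0.1146],
    [0.32, 0.3067, -0.04, -0.1146],
    [0.32, 0.3067, -0.04, -0.1146],
    [0.32, 0.3067, -0.04, -0.1146],
    [0.32, 0.3067, -0.04, -0.1146],
  ],
)

```text
time: 1.18
ee_pos: [0.4328, -0.2858, 0.2014]
tcp_rot: [180.0, 0.0, -0.1]
wrist_force: [-1.2, 0.3, 0.8]
opening: 0.0855
grasp_force: 0.0
```

```bash
cat > w.py <<'E'
from h import *
import sys
o=get_obs();w=camera("wrist");save(sys.argv[1],w);np.save("w.npy",w)
hsv=cv2.cvtColor(w,cv2.COLOR_RGB2HSV).astype(int);H,S,V=hsv[...,0],hsv[...,1],hsv[...,2]
print(o["time"],o["ee_pos"].round(4),o["tcp_rot"].round(1),o["q"].round(0),o["opening"])
f=lambda u,v,z:wrays(o,u,v,z)
pad=(abs(H-94)<8)&(S>40)&(V>110)
print("nonpad");pcomps(~pad,f,[float(a) for a in sys.argv[2:]],200,12000)
print("yellow");pcomps((abs(H-30)<6)&(S>170)&(V>100),f,[.01],200)
E
python3 w.py w1 .01 .023
```

```text
1.1833 [ 0.4328 -0.2858  0.2014] [ 1.8e+02  0.0e+00 -1.0e-01] [-33.   0.   2.  92.  -0. 147.] 0.08546795343828795
nonpad
px [422. 143.] area 1159 | z0.01 rect 483.9 -397.3 size 19 116 mean 475.9 -397.9 yaw -87.4 | z0.023 rect 484.7 -393.0 size 18 111 mean 477.0 -393.6 yaw -87.4
px [227. 155.] area 2313 | z0.01 rect 467.7 -172.7 size 51 96 mean 462.1 -179.9 yaw -77.7 | z0.023 rect 469.1 -177.1 size 49 92 mean 463.7 -184.0 yaw -77.7
px [320. 160.] area 2476 | z0.01 rect 455.6 -283.7 size 58 66 mean 454.9 -284.1 yaw -80.5 | z0.023 rect 457.4 -283.8 size 56 64 mean 456.8 -284.2 yaw -80.5
yellow
px [114. 100.] area 1818 | z0.01 rect 540.8 -23.4 size 67 73 mean 540.5 -26.2 yaw 81.4
px [ 56. 106.] area 828 | z0.01 rect 549.4 94.0 size 26 117 mean 549.3 90.2 yaw -4.4
px [ 58. 166.] area 1373 | z0.01 rect 463.3 101.9 size 55 98 mean 462.8 98.3 yaw -4.3
px [114. 168.] area 821 | z0.01 rect 454.0 -17.9 size 36 56 mean 453.7 -19.2 yaw -5.6
```

View pics/w1.png

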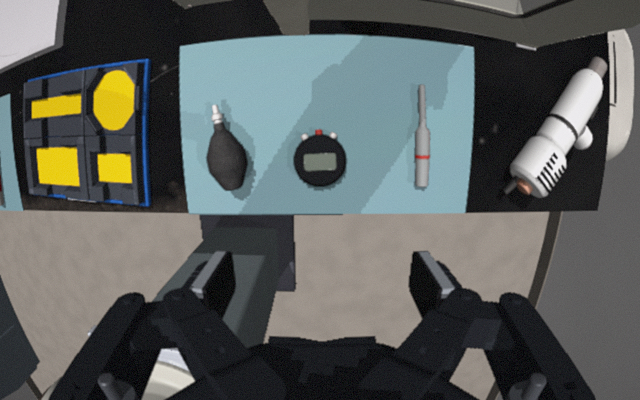

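The wrist view shows the bulb at (227,155), stopwatch at (320,160) and probe at (422,143). It agrees with the top view to about 2 mm, and the nests are visible at left. I'll pick the stopwatch first.

In the tool's units: -19.9 cm / 75 = -0.2653, 2.1 cm / 75 = 0.028, 0.05 rad / 3.1416 = 0.0159.

Call:
servo_tool(
  moves=[
    [0.028, 0.0027, -0.0533, 0.0159],
    [0.028, 0.0027, -0.1067, 0.0159],
    [0.028, 0.0027, -0.16, 0.0159],
    [0.028, 0.0027, -0.2, 0.0159],
    [0.028, 0.0027, -0.2267, 0.0159],
    [0.028, 0.0027, -0.2467, 0.0159],
    [0.028, 0.0027, -0.26, 0.0159],
    [0.028, 0.0027, -0.2653, 0.0159],
    [0.028, 0.0027, -0.2653, 0.0159],
    [0.028, 0.0027, -0.2653, 0.0159],
  ],
)

```text
time: 2.07
ee_pos: [0.4549, -0.2834, 0.0033]
tcp_rot: [180.0, -0.1, 2.8]
wrist_force: [0.3, 0.0, 0.6]
opening: 0.0855
grasp_force: 0.0
```

Call:
servo_tool(
  moves=[
    [0, 0, 0, 0],
    [0, 0, 0, 0],
    [0, 0, 0, 0],
    [0, 0, 0, 0],
    [0, 0, 0, 0],
    [0, 0, 0, 0],
    [0, 0, 0, 0],
    [0, 0, 0, 0],
    [0, 0, 0, 0],
    [0, 0, 0, 0],
  ],
  claw=0.55,
  force=35,
)

```text
time: 2.9
ee_pos: [0.4552, -0.2832, 0.0039]
tcp_rot: [179.9, -0.1, 2.9]
wrist_force: [-2.7, -1.0, 6.6]
opening: 0.0547
grasp_force: 35.4
```

In the tool's units: 25.8 cm / 75 = 0.344, 8.4 cm / 75 = 0.112, 1.44 rad / 3.1416 = 0.4584.

Call:
servo_tool(
  moves=[
    [0, 0, 0.0267, 0],
    [0, 0, 0.0667, 0],
    [0, 0, 0.1067, 0],
    [0.0133, 0.04, 0.1467, 0.0318],
    [0.0267, 0.08, 0.16, 0.0637],
    [0.04, 0.12, 0.16, 0.1019],
    [0.0533, 0.16, 0.16, 0.1401],
    [0.0667, 0.2, 0.16, 0.1783],
    [0.08, 0.24, 0.16, 0.2165],
    [0.0933, 0.2667, 0.16, 0.2546],
    [0.1067, 0.2933, 0.16, 0.2928],
    [0.112, 0.32, 0.16, 0.331],
    [0.112, 0.3333, 0.16, 0.3692],
    [0.112, 0.344, 0.16, 0.4074],
    [0.112, 0.344, 0.16, 0.4456],
    [0.112, 0.344, 0.16, 0.4584],
    [0.112, 0.344, 0.16, 0.4584],
    [0.112, 0.344, 0.16, 0.4584],
  ],
)

```text
time: 4.4
ee_pos: [0.5387, -0.0247, 0.1226]
tcp_rot: [180.0, 0.0, 85.3]
wrist_force: [0.2, -1.9, -0.8]
opening: 0.0542
grasp_force: 37.2
```

```bash
python3 w.py w2 .01
```

```text
4.4 [ 0.5387 -0.0247  0.1226] [180.    0.   85.3] [-3.  3. -4. 83. -0. 92.] 0.054181210994413795
nonpad
yellow
px [323.  68.] area 4300 | z0.01 rect 549.3 86.7 size 26 116 mean 548.9 85.3 yaw -4.3
px [220.  67.] area 7084 | z0.01 rect 463.0 97.7 size 55 106 mean 463.2 96.5 yaw -4.4
px [324. 185.] area 3268 | z0.01 rect 541.4 -13.4 size 45 75 mean 541.6 -13.7 yaw 84.4
px [225. 198.] area 2247 | z0.01 rect 453.9 -20.4 size 37 60 mean 453.9 -17.9 yaw -5.7
```

View pics/w2.png

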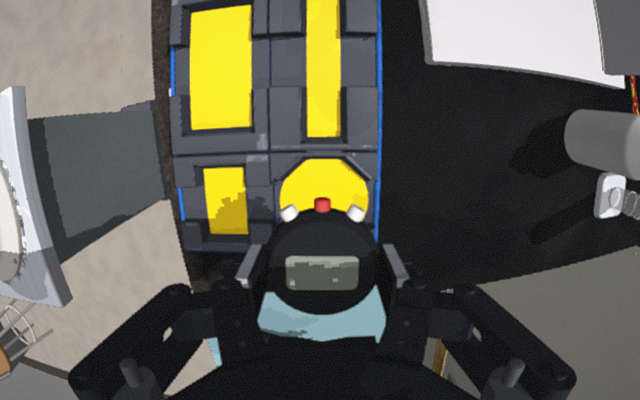

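The stopwatch is held level with its buttons towards +y, and the round pocket sits straight beneath it at x ≈ 0.5405. I'll lower it.

In the tool's units: -11 cm / 75 = -0.1467, -10.9 cm / 75 = -0.1453.

Call:
servo_tool(
  moves=[
    [0.0027, 0, -0.0267, 0],
    [0.0027, 0, -0.06, 0],
    [0.0027, 0, -0.0933, 0],
    [0.0027, 0, -0.1133, 0],
    [0.0027, 0, -0.1253, 0],
    [0.0027, 0, -0.1333, 0],
    [0.0027, 0, -0.1387, 0],
    [0.0027, 0, -0.1427, 0],
    [0.0027, 0, -0.1453, 0],
    [0.0027, 0, -0.1467, 0],
    [0.0027, 0, -0.1467, 0],
    [0.0027, 0, -0.1467, 0],
  ],
)

```text
time: 5.45
ee_pos: [0.5409, -0.0248, 0.0128]
tcp_rot: [180.0, -0.0, 85.4]
wrist_force: [-0.0, -0.1, -0.2]
opening: 0.0547
grasp_force: 37.2
```

Call:
servo_tool(
  moves=[
    [0, 0, -0.0011, 0],
    [0, 0, -0.0011, 0],
    [0, 0, -0.0011, 0],
    [0, 0, -0.0011, 0],
  ],
)

```text
time: 5.78
ee_pos: [0.541, -0.0248, 0.0119]
tcp_rot: [180.0, -0.0, 85.4]
wrist_force: [0.7, 0.4, 3.7]
opening: 0.0543
grasp_force: 37.5
```

In the tool's units: 17 cm / 75 = 0.2267, 16 cm / 75 = 0.2133, -1.24 rad / 3.1416 = -0.3947.

Call:
servo_tool(
  moves=[
    [0, 0, 0, 0],
    [0, 0, 0, 0],
    [0, 0, 0, 0],
    [0, 0, 0, 0],
    [0, 0, 0, 0],
    [0, 0, 0.0067, 0],
    [0, 0, 0.02, 0],
    [0, 0, 0.04, 0],
    [0, 0, 0.08, 0],
    [0, -0.0267, 0.1333, -0.0382],
    [0, -0.0533, 0.16, -0.0764],
    [-0.0133, -0.08, 0.1867, -0.1146],
    [-0.0267, -0.12, 0.2133, -0.1528],
    [-0.04, -0.16, 0.2267, -0.191],
    [-0.0533, -0.1733, 0.2267, -0.2292],
    [-0.0667, -0.1867, 0.2267, -0.2674],
    [-0.0867, -0.2, 0.2267, -0.3056],
    [-0.1, -0.204, 0.2267, -0.3438],
    [-0.1, -0.204, 0.2267, -0.382],
    [-0.1, -0.204, 0.2267, -0.3947],
  ],
  claw=0.2,
)

```text
time: 7.45
ee_pos: [0.4652, -0.1782, 0.1828]
tcp_rot: [180.0, -0.1, 13.8]
wrist_force: [0.7, -0.2, -0.3]
opening: 0.0682
grasp_force: 0.0
```

```bash
python3 w.py w3 .01 .023
```

```text
7.45 [ 0.4652 -0.1782  0.1828] [ 1.80e+02 -1.00e-01  1.38e+01] [-21.  -3.  -3.  90.  -0. 145.] 0.06822171826307546
nonpad
px [ 17. 112.] area 1047 | z0.01 rect 468.9 298.9 size 40 139 mean 471.9 297.3 yaw 82.8 | z0.023 rect 471.5 279.9 size 39 133 mean 474.5 278.4 yaw 82.8
px [325. 190.] area 2627 | z0.01 rect 465.8 -181.7 size 45 108 mean 458.7 -183.7 yaw -77.9 | z0.023 rect 468.6 -180.9 size 43 103 mean 461.8 -182.7 yaw -77.9
px [498. 218.] area 1011 | z0.01 rect 483.5 -396.4 size 23 116 mean 477.5 -397.0 yaw -87.0 | z0.023 rect 485.5 -386.8 size 22 111 mean 479.8 -387.3 yaw -87.0
yellow
px [118.  66.] area 1566 | z0.01 rect 549.4 92.6 size 27 123 mean 549.1 88.0 yaw -4.5
px [211.  85.] area 880 | z0.01 rect 540.7 -30.7 size 63 75 mean 541.6 -40.8 yaw 86.8
px [103. 136.] area 2457 | z0.01 rect 462.8 99.6 size 54 102 mean 462.8 95.7 yaw -3.8
px [181. 161.] area 1469 | z0.01 rect 453.6 -20.1 size 37 60 mean 453.8 -21.0 yaw -4.5
```

View pics/w3.png

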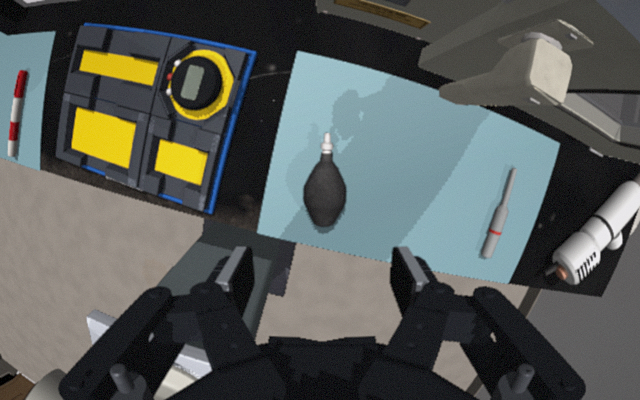

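The stopwatch lies in the round pocket at (195,85). The bulb is at (325,190), straight under the gripper.

In the tool's units: -17.6 cm / 75 = -0.2347, -17.4 cm / 75 = -0.232, -0.03 rad / 3.1416 = -0.0095.

Call:
servo_tool(
  moves=[
    [-0.004, -0.0067, -0.0533, -0.0095],
    [-0.004, -0.0067, -0.1067, -0.0095],
    [-0.004, -0.0067, -0.1467, -0.0095],
    [-0.004, -0.0067, -0.18, -0.0095],
    [-0.004, -0.0067, -0.2067, -0.0095],
    [-0.004, -0.0067, -0.224, -0.0095],
    [-0.004, -0.0067, -0.232, -0.0095],
    [-0.004, -0.0067, -0.2347, -0.0095],
    [-0.004, -0.0067, -0.2347, -0.0095],
    [-0.004, -0.0067, -0.2347, -0.0095],
  ],
)

```text
time: 8.33
ee_pos: [0.4634, -0.183, 0.0068]
tcp_rot: [179.9, -0.1, 12.6]
wrist_force: [-0.3, 0.2, 0.1]
opening: 0.0686
grasp_force: 0.0
```

Call:
servo_tool(
  moves=[
    [0, 0, 0, 0],
    [0, 0, 0, 0],
    [0, 0, 0, 0],
    [0, 0, 0, 0],
    [0, 0, 0, 0],
    [0, 0, 0, 0],
    [0, 0, 0, 0],
    [0, 0, 0, 0],
  ],
  claw=0.7,
)

```text
time: 9.0
ee_pos: [0.4632, -0.183, 0.0067]
tcp_rot: [179.9, -0.1, 12.6]
wrist_force: [-0.3, 0.5, 5.1]
opening: 0.0421
grasp_force: 35.0
```

In the tool's units: 27.6 cm / 75 = 0.368, 27 cm / 75 = 0.36, 1.272 rad / 3.1416 = 0.4049.

Call:
servo_tool(
  moves=[
    [0, 0, 0.0267, 0],
    [0, 0, 0.0667, 0],
    [0, 0, 0.1067, 0],
    [0, 0.0267, 0.1333, 0.0318],
    [0, 0.0667, 0.1467, 0.07],
    [0, 0.1067, 0.1467, 0.1082],
    [0, 0.1467, 0.1467, 0.1464],
    [0, 0.1867, 0.1467, 0.1846],
    [0, 0.2267, 0.1467, 0.2228],
    [0, 0.2667, 0.1467, 0.261],
    [-0.0013, 0.3067, 0.1467, 0.2992],
    [-0.0013, 0.34, 0.1467, 0.3374],
    [-0.0013, 0.36, 0.1467, 0.3756],
    [-0.0013, 0.368, 0.1467, 0.4049],
    [-0.0013, 0.368, 0.1467, 0.4049],
    [-0.0013, 0.368, 0.1467, 0.4049],
  ],
)

```text
time: 10.33
ee_pos: [0.4617, 0.0934, 0.1157]
tcp_rot: [180.0, 0.0, 85.4]
wrist_force: [-0.1, -0.2, -0.2]
opening: 0.0419
grasp_force: 35.8
```

```bash
python3 w.py w4 .01
```

```text
10.3333 [0.4617 0.0934 0.1157] [180.    0.   85.4] [ 11.  -7. -14.  82.  -0. 106.] 0.04190823866383481
nonpad
yellow
px [423. 189.] area 3819 | z0.01 rect 549.8 91.1 size 27 126 mean 549.7 95.5 yaw -4.4
px [322. 171.] area 3995 | z0.01 rect 463.7 108.1 size 55 84 mean 464.3 117.9 yaw -0.1
```

View pics/w4.png

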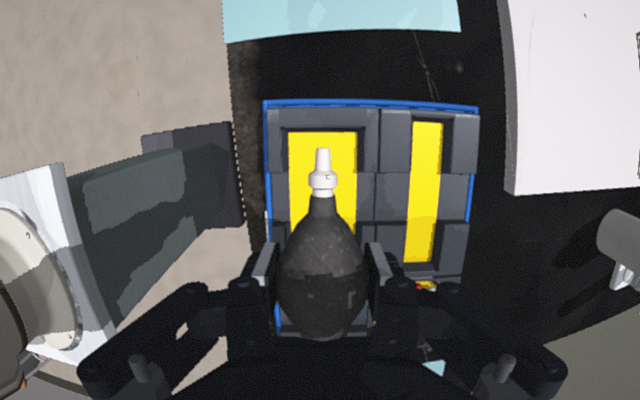

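The bulb is held straight with its valve at (322,150), and the wide pocket lies beneath it. I'll check the bulb's position in the hand from its valve tip.

```bash
python3 - <<'E'
from h import *
o=get_obs()
for z in(.125,.132):print(wrays(o,[322],[149],z))
E
```

```text
[[0.46656821 0.14835729 0.125     ]]
[[0.46662131 0.14912322 0.132     ]]
```

In the tool's units: -10.15 cm / 75 = -0.1353, -10.1 cm / 75 = -0.1347.

Call:
servo_tool(
  moves=[
    [0.0013, -0.0032, -0.0267, 0],
    [0.0013, -0.0032, -0.06, 0],
    [0.0013, -0.0032, -0.0867, 0],
    [0.0013, -0.0032, -0.1067, 0],
    [0.0013, -0.0032, -0.1173, 0],
    [0.0013, -0.0032, -0.1253, 0],
    [0.0013, -0.0032, -0.1307, 0],
    [0.0013, -0.0032, -0.1333, 0],
    [0.0013, -0.0032, -0.1347, 0],
    [0.0013, -0.0032, -0.1353, 0],
    [0.0013, -0.0032, -0.1353, 0],
  ],
)

```text
time: 11.3
ee_pos: [0.4631, 0.0909, 0.0147]
tcp_rot: [179.9, -0.0, 85.5]
wrist_force: [-0.6, -0.4, 1.5]
opening: 0.0422
grasp_force: 36.0
```

In the tool's units: -42 cm / 75 = -0.56, 1.5 cm / 75 = 0.02, -1.32 rad / 3.1416 = -0.4202.

Call:
servo_tool(
  moves=[
    [0, 0, 0, 0],
    [0, 0, 0, 0],
    [0, 0, 0, 0],
    [0, 0, 0, 0],
    [0, 0, 0, 0],
    [0, 0, 0.0067, 0],
    [0, 0, 0.02, 0],
    [0, 0, 0.0467, 0],
    [0, 0, 0.0933, 0],
    [0, -0.04, 0.14, -0.0382],
    [-0.0133, -0.08, 0.16, -0.0764],
    [-0.0133, -0.1333, 0.1867, -0.1146],
    [-0.0133, -0.1867, 0.2133, -0.1528],
    [-0.0133, -0.24, 0.2133, -0.191],
    [-0.0133, -0.2933, 0.2133, -0.2292],
    [-0.0133, -0.3467, 0.2133, -0.2674],
    [-0.0133, -0.4, 0.2133, -0.3056],
    [-0.0133, -0.4533, 0.2133, -0.3438],
    [-0.0133, -0.5067, 0.2133, -0.382],
    [-0.0133, -0.56, 0.2133, -0.4202],
  ],
  claw=0.35,
)

```text
time: 12.97
ee_pos: [0.4522, -0.3314, 0.1752]
tcp_rot: [180.0, -0.1, 9.5]
wrist_force: [0.6, 0.9, 0.2]
opening: 0.0557
grasp_force: 0.0
```

In the tool's units: -6.5 cm / 75 = -0.0867, -3.5 cm / 75 = -0.0467, -0.12 rad / 3.1416 = -0.0382.

Call:
servo_tool(
  moves=[
    [0, -0.0467, 0, -0.0318],
    [0, -0.0867, 0, -0.0382],
    [0, -0.0867, 0, -0.0382],
    [0, -0.0867, 0, -0.0382],
  ],
  claw=0.45,
)

```text
time: 13.3
ee_pos: [0.4521, -0.3955, 0.1741]
tcp_rot: [-180.0, 0.0, 2.8]
wrist_force: [-0.0, 0.6, -0.3]
opening: 0.0471
grasp_force: 0.0
```

```bash
python3 w.py w5 .01
```

```text
13.3 [ 0.4521 -0.3955  0.1741] [-180.     0.     2.8] [-41.  11.  11.  90.   0. 136.] 0.04712979549747295
nonpad
px [325. 163.] area 1419 | z0.01 rect 482.9 -397.8 size 17 118 mean 474.9 -398.3 yaw -87.6
yellow
px [ 11. 114.] area 356 | z0.01 rect 548.8 76.3 size 26 73 mean 548.2 76.2 yaw -4.6
px [ 13. 167.] area 216 | z0.01 rect 461.6 90.8 size 55 62 mean 465.9 79.1 yaw -55.8
px [ 48. 175.] area 491 | z0.01 rect 454.3 -15.6 size 36 50 mean 453.9 -16.6 yaw -3.2
```

View pics/w5.png

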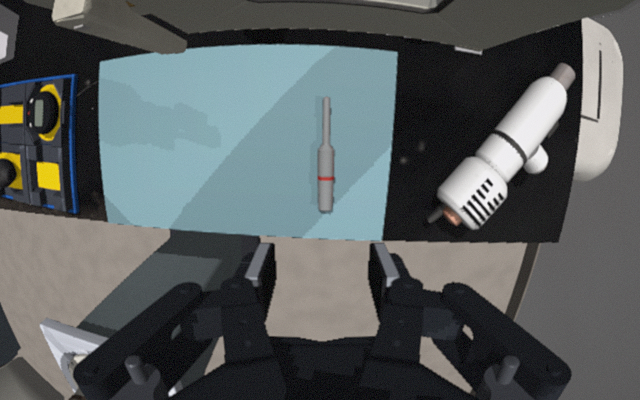

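The probe is at (325,163), with its handle from row 145 to 212 nearest the robot. I'll grip it 8 mm from the centre towards the handle.

In the tool's units: -16.95 cm / 75 = -0.226, 2.2 cm / 75 = 0.0293.

Call:
servo_tool(
  moves=[
    [0.0293, -0.002, -0.0533, 0],
    [0.0293, -0.002, -0.1067, 0],
    [0.0293, -0.002, -0.1467, 0],
    [0.0293, -0.002, -0.18, 0],
    [0.0293, -0.002, -0.2027, 0],
    [0.0293, -0.002, -0.2173, 0],
    [0.0293, -0.002, -0.224, 0],
    [0.0293, -0.002, -0.226, 0],
    [0.0293, -0.002, -0.226, 0],
    [0.0293, -0.002, -0.226, 0],
  ],
)

```text
time: 14.18
ee_pos: [0.4753, -0.396, 0.0061]
tcp_rot: [179.9, -0.1, 3.0]
wrist_force: [-0.4, -0.2, -0.0]
opening: 0.0467
grasp_force: 0.0
```

Call:
servo_tool(
  moves=[
    [0, 0, 0, 0],
    [0, 0, 0, 0],
    [0, 0, 0, 0],
    [0, 0, 0, 0],
    [0, 0, 0, 0],
    [0, 0, 0, 0],
    [0, 0, 0, 0],
    [0, 0, 0, 0],
    [0, 0, 0, 0],
  ],
  claw=0.95,
)

```text
time: 14.93
ee_pos: [0.475, -0.396, 0.0054]
tcp_rot: [179.9, -0.1, 3.0]
wrist_force: [-1.2, -0.1, 5.2]
opening: 0.0151
grasp_force: 34.3
```

In the tool's units: 48.1 cm / 75 = 0.6413, 7.35 cm / 75 = 0.098, 1.438 rad / 3.1416 = 0.4577.

Call:
servo_tool(
  moves=[
    [0, 0, 0.0267, 0],
    [0, 0, 0.0667, 0],
    [0, 0, 0.1067, 0],
    [0, 0.04, 0.1467, 0.0318],
    [0, 0.08, 0.16, 0.0637],
    [0, 0.1267, 0.16, 0.1019],
    [0, 0.1733, 0.16, 0.1401],
    [0, 0.2267, 0.16, 0.1783],
    [0, 0.28, 0.16, 0.2165],
    [0, 0.3333, 0.16, 0.2546],
    [0, 0.3867, 0.16, 0.2928],
    [0.0133, 0.44, 0.16, 0.331],
    [0.0333, 0.4933, 0.16, 0.3692],
    [0.0533, 0.54, 0.16, 0.4074],
    [0.0733, 0.58, 0.16, 0.4456],
    [0.0907, 0.62, 0.16, 0.4577],
    [0.098, 0.64, 0.16, 0.4577],
    [0.098, 0.6413, 0.16, 0.4577],
    [0.098, 0.6413, 0.16, 0.4577],
  ],
)

```text
time: 16.52
ee_pos: [0.548, 0.086, 0.124]
tcp_rot: [-179.9, 0.0, 85.4]
wrist_force: [-0.1, -1.4, -0.5]
opening: 0.0153
grasp_force: 34.5
```

```bash
python3 w.py w6 .01
```

```text
16.5167 [0.548 0.086 0.124] [-179.9    0.    85.4] [  9.   5.  -2.  83.  -0. 103.] 0.015315829360833007
nonpad
yellow
px [324. 168.] area 1566 | z0.01 rect 550.9 104.5 size 27 98 mean 552.4 111.3 yaw -3.0
px [231. 172.] area 2713 | z0.01 rect 462.9 97.4 size 55 106 mean 471.1 115.4 yaw 13.8
```

View pics/w6.png

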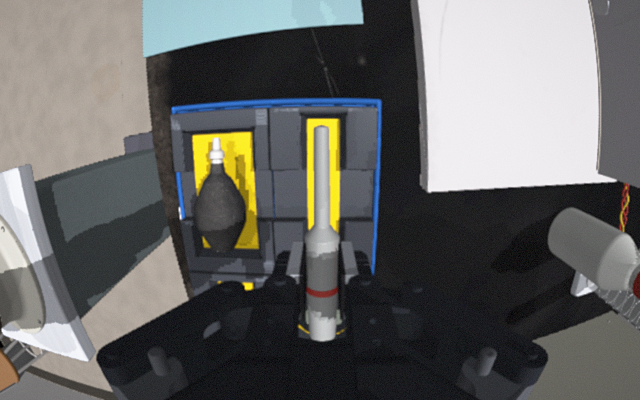

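The bulb lies in its pocket at (218,205), and the probe is held straight over its own pocket with its tip at (321,126).

```bash
python3 - <<'E'
from h import *
o=get_obs();print(wrays(o,[321,321],[125,127],.1286),wrays(o,[322],[117],.01))
E
```

```text
[[0.55301995 0.15078928 0.1286    ]
 [0.55294834 0.1498982  0.1286    ]] [[0.55373158 0.1535752  0.01      ]]
```

In the tool's units: -10.75 cm / 75 = -0.1433, -0.14 cm / 75 = -0.0019.

Call:
servo_tool(
  moves=[
    [0.0013, -0.0019, -0.0267, 0],
    [0.0013, -0.0019, -0.06, 0],
    [0.0013, -0.0019, -0.0867, 0],
    [0.0013, -0.0019, -0.1093, 0],
    [0.0013, -0.0019, -0.1227, 0],
    [0.0013, -0.0019, -0.1307, 0],
    [0.0013, -0.0019, -0.136, 0],
    [0.0013, -0.0019, -0.14, 0],
    [0.0013, -0.0019, -0.1427, 0],
    [0.0013, -0.0019, -0.1433, 0],
    [0.0013, -0.0019, -0.1433, 0],
  ],
)

```text
time: 17.48
ee_pos: [0.5494, 0.084, 0.0175]
tcp_rot: [180.0, -0.0, 85.4]
wrist_force: [0.0, -0.5, 0.5]
opening: 0.0148
grasp_force: 34.5
```

In the tool's units: -0.4 cm / 75 = -0.0053, -0.35 cm / 75 = -0.0047.

Call:
servo_tool(
  moves=[
    [0, 0, -0.0027, 0],
    [0, 0, -0.0047, 0],
    [0, 0, -0.0053, 0],
    [0, 0, -0.0053, 0],
    [0, 0, -0.0053, 0],
  ],
)

```text
time: 17.9
ee_pos: [0.5494, 0.084, 0.0134]
tcp_rot: [180.0, -0.0, 85.4]
wrist_force: [-0.4, 0.4, 4.2]
opening: 0.0148
grasp_force: 34.9
```

In the tool's units: 32.5 cm / 75 = 0.4333, 32 cm / 75 = 0.4267, 0.58 rad / 3.1416 = 0.1846.

Call:
servo_tool(
  moves=[
    [0, 0, 0, 0],
    [0, 0, 0, 0],
    [0, 0, 0, 0],
    [0, 0, 0, 0],
    [0, 0, 0.0067, 0],
    [0, 0, 0.0267, 0],
    [0, 0, 0.0667, 0],
    [-0.0267, 0.0133, 0.1067, 0.0318],
    [-0.0533, 0.04, 0.1467, 0.07],
    [-0.08, 0.0667, 0.1867, 0.1082],
    [-0.1067, 0.1067, 0.2133, 0.1464],
    [-0.1333, 0.1467, 0.2133, 0.1846],
    [-0.16, 0.1867, 0.2133, 0.2228],
    [-0.1733, 0.2267, 0.2133, 0.261],
    [-0.1733, 0.2667, 0.2133, 0.2992],
    [-0.1733, 0.3067, 0.2133, 0.3374],
    [-0.1733, 0.3467, 0.2133, 0.3756],
    [-0.1733, 0.3867, 0.2133, 0.4138],
    [-0.1733, 0.4267, 0.2133, 0.452],
    [-0.1733, 0.4333, 0.2133, 0.4902],
  ],
  claw=0.67,
)

```text
time: 19.57
ee_pos: [0.4186, 0.4126, 0.1724]
tcp_rot: [180.0, -0.0, 174.1]
wrist_force: [0.8, 0.4, -0.1]
opening: 0.0285
grasp_force: 0.0
```

In the tool's units: 0.21 rad / 3.1416 = 0.0668.

Call:
servo_tool(
  moves=[
    [0, 0, 0, 0.0382],
    [0, 0, 0, 0.0668],
    [0, 0, 0, 0.0668],
    [0, 0, 0, 0.0668],
  ],
  claw=0.4,
)

```text
time: 19.9
ee_pos: [0.4191, 0.4089, 0.1732]
tcp_rot: [180.0, 0.0, -174.5]
wrist_force: [-0.4, -0.1, -0.5]
opening: 0.0517
grasp_force: 0.0
```

```bash
python3 w.py w7 .01 .019
```

```text
19.9 [0.4191 0.4089 0.1732] [ 180.     0.  -174.5] [44.  9.  8. 89. -0. 39.] 0.051675750924077044
nonpad
px [218. 218.] area 1834 | z0.01 rect 472.3 299.0 size 19 141 mean 466.9 299.6 yaw 82.7 | z0.019 rect 468.7 302.0 size 18 136 mean 463.4 302.6 yaw 82.7
px [319. 205.] area 1301 | z0.01 rect 441.7 407.3 size 29 53 mean 440.1 407.4 yaw -89.0 | z0.019 rect 439.0 407.1 size 28 52 mean 437.4 407.2 yaw -89.0
px [310. 290.] area 796 | z0.01 rect 544.2 406.3 size 28 61 mean 543.9 406.7 yaw -70.7 | z0.019 rect 538.4 406.2 size 28 59 mean 538.2 406.6 yaw -70.7
yellow
px [ 28. 186.] area 364 | z0.01 rect 453.6 -25.0 size 35 49 mean 453.4 -24.0 yaw -9.0
px [ 88. 196.] area 826 | z0.01 rect 462.0 94.7 size 53 101 mean 457.0 113.2 yaw -23.7
```

View pics/w7.png

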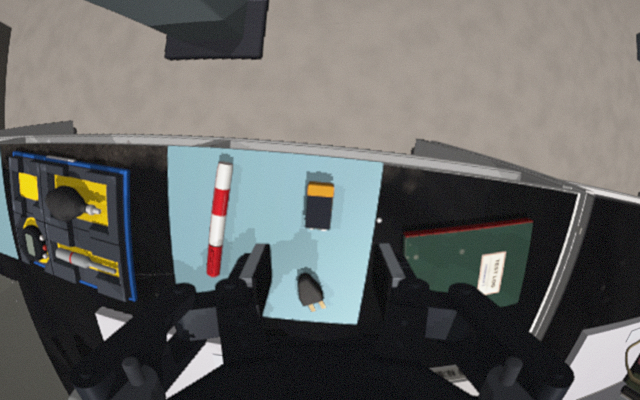

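The battery with the orange end is at (319,205), the plug at (310,290) and the marker at (218,218). The probe is lying in its pocket at (88,262).

In the tool's units: -16.8 cm / 75 = -0.224, 2.1 cm / 75 = 0.028, -0.04 rad / 3.1416 = -0.0127.

Call:
servo_tool(
  moves=[
    [0.028, -0.0013, -0.0533, -0.0127],
    [0.028, -0.0013, -0.1067, -0.0127],
    [0.028, -0.0013, -0.1467, -0.0127],
    [0.028, -0.0013, -0.18, -0.0127],
    [0.028, -0.0013, -0.2027, -0.0127],
    [0.028, -0.0013, -0.2173, -0.0127],
    [0.028, -0.0013, -0.2227, -0.0127],
    [0.028, -0.0013, -0.224, -0.0127],
    [0.028, -0.0013, -0.224, -0.0127],
    [0.028, -0.0013, -0.224, -0.0127],
  ],
)

```text
time: 20.78
ee_pos: [0.4408, 0.4085, 0.0065]
tcp_rot: [179.9, 0.1, -176.7]
wrist_force: [0.0, -0.5, 0.6]
opening: 0.0512
grasp_force: 0.0
```

Call:
servo_tool(
  moves=[
    [0, 0, 0, 0],
    [0, 0, 0, 0],
    [0, 0, 0, 0],
    [0, 0, 0, 0],
    [0, 0, 0, 0],
    [0, 0, 0, 0],
    [0, 0, 0, 0],
    [0, 0, 0, 0],
    [0, 0, 0, 0],
  ],
  claw=0.9,
)

```text
time: 21.53
ee_pos: [0.4406, 0.4084, 0.0061]
tcp_rot: [179.9, 0.1, -176.7]
wrist_force: [-0.6, -0.3, 6.1]
opening: 0.0255
grasp_force: 34.7
```

In the tool's units: -42.75 cm / 75 = -0.57, 1.3 cm / 75 = 0.0173, -1.709 rad / 3.1416 = -0.544.

Call:
servo_tool(
  moves=[
    [0, 0, 0.0267, 0],
    [0, 0, 0.0667, 0],
    [0, 0, 0.1067, 0],
    [0, -0.0267, 0.1467, -0.0318],
    [0, -0.0667, 0.16, -0.07],
    [0, -0.1067, 0.16, -0.1082],
    [0, -0.1467, 0.16, -0.1464],
    [0, -0.1933, 0.16, -0.1846],
    [0, -0.24, 0.16, -0.2228],
    [0, -0.2867, 0.16, -0.261],
    [0, -0.3333, 0.16, -0.2992],
    [0, -0.38, 0.16, -0.3374],
    [0.0067, -0.4267, 0.16, -0.3756],
    [0.0173, -0.4733, 0.16, -0.4138],
    [0.0173, -0.52, 0.16, -0.452],
    [0.0173, -0.5533, 0.16, -0.4902],
    [0.0173, -0.5693, 0.16, -0.5284],
    [0.0173, -0.57, 0.16, -0.544],
    [0.0173, -0.57, 0.16, -0.544],
    [0.0173, -0.57, 0.16, -0.544],
  ],
)

```text
time: 23.2
ee_pos: [0.4531, -0.0196, 0.125]
tcp_rot: [180.0, -0.0, 85.5]
wrist_force: [-0.1, -0.2, -0.9]
opening: 0.0255
grasp_force: 34.3
```

```bash
python3 w.py w8 .01
```

```text
23.2 [ 0.4531 -0.0196  0.125 ] [180.   -0.   85.5] [ -2.  -9. -15.  84.   0.  92.] 0.025461655251797326
nonpad
yellow
px [300.  23.] area 1046 | z0.01 rect 449.2 122.9 size 24 57 mean 447.2 130.8 yaw -17.5
px [333.  70.] area 2112 | z0.01 rect 462.9 97.5 size 54 105 mean 471.4 88.3 yaw -17.9
px [416.  67.] area 1283 | z0.01 rect 547.3 89.4 size 26 122 mean 542.0 89.1 yaw -2.4
px [435.  24.] area 267 | z0.01 rect 562.8 126.5 size 6 51 mean 562.7 128.0 yaw -3.7
px [400. 196.] area 1028 | z0.01 rect 532.5 -27.3 size 58 74 mean 522.9 -23.6 yaw -5.7
px [322. 187.] area 2008 | z0.01 rect 454.6 -10.7 size 37 42 mean 454.4 -10.8 yaw 2.0
```

View pics/w8.png

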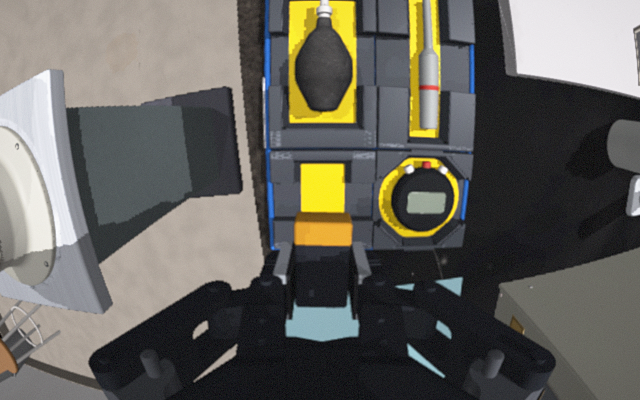

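```bash
python3 - <<'E'
from h import *
o=get_obs();print(wrays(o,[296,323,351],[213,213,213],.138),wrays(o,[322],[164],.01))
E
```

```text
[[0.4442121  0.00927643 0.138     ]
 [0.45609607 0.00837127 0.138     ]
 [0.46843035 0.00740531 0.138     ]] [[0.45591402 0.00982844 0.01      ]]
```

In the tool's units: -11.15 cm / 75 = -0.1487, -11 cm / 75 = -0.1467.

Call:
servo_tool(
  moves=[
    [0.0013, -0.0027, -0.0267, 0],
    [0.0013, -0.0027, -0.06, 0],
    [0.0013, -0.0027, -0.0867, 0],
    [0.0013, -0.0027, -0.1093, 0],
    [0.0013, -0.0027, -0.124, 0],
    [0.0013, -0.0027, -0.1333, 0],
    [0.0013, -0.0027, -0.14, 0],
    [0.0013, -0.0027, -0.144, 0],
    [0.0013, -0.0027, -0.1467, 0],
    [0.0013, -0.0027, -0.1487, 0],
    [0.0013, -0.0027, -0.1487, 0],
    [0.0013, -0.0027, -0.1487, 0],
  ],
)

```text
time: 24.25
ee_pos: [0.4546, -0.0216, 0.0141]
tcp_rot: [179.9, -0.0, 85.4]
wrist_force: [-0.4, 0.3, 1.9]
opening: 0.0255
grasp_force: 34.5
```

Contact. Next I release and rise, then move to where the whole tray can be checked.

In the tool's units: 17 cm / 75 = 0.2267, 16 cm / 75 = 0.2133.

Call:
servo_tool(
  moves=[
    [0, 0, 0, 0],
    [0, 0, 0, 0],
    [0, 0, 0, 0],
    [0, 0, 0, 0],
    [0, 0, 0, 0],
    [0, 0, 0.0067, 0],
    [0, 0, 0.0267, 0],
    [0, 0, 0.06, 0],
    [0, -0.0267, 0.1067, 0],
    [0, -0.0667, 0.1467, 0],
    [0, -0.1067, 0.1867, 0],
    [0, -0.1467, 0.2133, 0],
    [0, -0.1467, 0.2267, 0],
    [0, -0.1467, 0.2267, 0],
    [0, -0.1467, 0.2267, 0],
  ],
  claw=0.55,
)

```text
time: 25.5
ee_pos: [0.4542, -0.1315, 0.1834]
tcp_rot: [180.0, -0.0, 85.4]
wrist_force: [0.6, 0.3, -0.4]
opening: 0.0383
grasp_force: 0.0
```

```bash
python3 - <<'E'
from h import *
o=get_obs();w=camera("wrist");t=camera("top");print(o["ee_pos"],o["opening"])
a=cv2.resize(w[0:280,200:520],None,fx=2,fy=2);b=cv2.resize(t[180:260,180:380],(640,256));im=np.vstack([a,b]);save("end",cv2.resize(im,(470,600)))
E
```

```text
[ 0.45420278 -0.13147697  0.18342962] 0.03826517166778526
```

View pics/end.png

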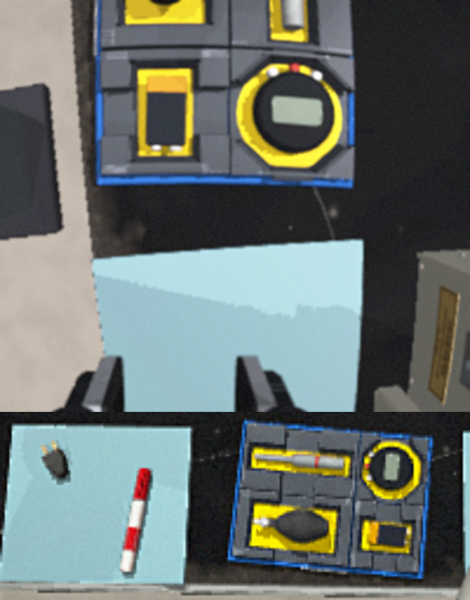

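All four lie in their nests, and the plug and marker haven't moved. The stopwatch looks a little off towards +y, so I'll measure it and the others from the top view.

```bash
python3 - <<'E'
from h import *
t=camera("top");hsv=cv2.cvtColor(t,cv2.COLOR_RGB2HSV).astype(int);H,S,V=hsv[...,0],hsv[...,1],hsv[...,2]
y=((abs(H-30)<7)&(S>160)&(V>100)).astype(np.uint8)
t0=np.load("top0.npy");h0=cv2.cvtColor(t0,cv2.COLOR_RGB2HSV).astype(int)
y0=((abs(h0[...,0]-30)<6)&(h0[...,1]>180)&(h0[...,2]>120)).astype(np.uint8)
n,l,s,c=cv2.connectedComponentsWithStats(y0)
for i in range(1,n):
    if s[i,4]<200 or not 278<c[i][0]<364: continue
    vs,us=np.where((cv2.dilate((l==i).astype(np.uint8),np.ones((3,3)))>0)&(y==0)&(l==i))
    f=lambda z:np.array([ray("top",a,b,z) for a,b in zip(us,vs)])
    vv,uu=np.where(l==i);N=np.array([ray("top",a,b,.01) for a,b in zip(uu,vv)])
    print("nest",shape(N),"| covered",shape(f(.02)))
E
```

```text
nest rect 538.4 -24.5 size 71 73 mean 538.4 -24.8 yaw 67.3 | covered rect 537.6 -20.9 size 55 60 mean 538.3 -22.4 yaw -15.5
nest rect 548.1 92.7 size 27 126 mean 547.9 93.2 yaw -4.4 | covered rect 547.7 93.6 size 18 115 mean 547.3 84.8 yaw -4.0
nest rect 461.1 99.6 size 55 106 mean 461.0 99.6 yaw -4.9 | covered rect 457.8 101.2 size 48 92 mean 462.9 93.6 yaw -5.1
nest rect 452.0 -18.1 size 37 61 mean 451.8 -17.7 yaw -4.6 | covered rect 453.8 -20.4 size 30 49 mean 452.9 -19.9 yaw -8.2
```

All are within about 4 mm of their nest centres, so I'm handing in.

```bash
python3 -c "
from workcell import *
print(job_done())"
```

```text
the job is handed in; nothing more can be done
None
```

The probe, bulb, battery and stopwatch each lie in their own nest, within about 4 mm of centre by the top camera, the marker and plug were not touched, and the job was handed in at about 26 s (no verdict was returned).

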